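Unpin the rack shelf and slide it out for service

TASK

The small rack's slide-out shelf (with the grey network switch on it) is locked by a pin in the sloping bracket beside it. Draw the pin right out of its bore and park it in the open notch at the free end of the same sloping plate, shank well inside the notch and collar resting flat on the plate; then pull the shelf by its handle all the way out to its stop. Let go of everything and leave the other things on the table where they are.

Things in the scene. Friction and masses are not known exactly. Their poses are not given: they have to be found in the camera images.
- rack: Fixed black steel rack base on the table: two low rails, two 135 mm rear posts. Origin on the table under the bore's mouth; z up, -x its front (towards the robot), +y its left seen from the robot. The shelf is on its right (centre y = -170 mm), the sloping bracket on its left. Place and yaw (within 0.25 rad) vary.
- bracket: The rack's fixed sloping lock plate, grey-painted steel, 76 (x) by 160 (y) by 16 mm thick, y = -30 to 130 mm. Origin: centre of the 17 mm through-bore on the upper face, 100 mm above the table. z: plate normal and bore axis, leaning 30 degrees from vertical to the rack's front; x: up the slope; y: the rack's y. Only the pin stands on its upper face; a leg is under it at y = 50 to 60 mm.
- notch (a point): Parking point in the side notch, on the plate's upper face, 100 mm from the bore along +y (bracket's axes). The notch is a straight 20 mm wide slot through the plate, from a closed end 15 mm inward (-y) of this point to an open mouth at the plate's end, 30 mm outward; a 28 mm wide prong on each side. The pin can come in sideways through the mouth or from above along the normal.
- pin: Loose locking pin, about 150 g. Origin: centre of the collar's underside; z along its axis to the grip. Steel shank 14 mm diameter, z = -85 (tapered tip) to 0; steel collar 38 mm diameter, z = 0 to 6; black round grip 26 mm diameter, z = 6 to 50. Starts fully in the bore, collar on the plate, shank through a lug of the shelf; free after 90 mm along its axis. Only gravity and friction hold it.
- shelf (a joint): How far the shelf is pulled out, in m: 0 closed (start), 0.08 at its stop. It slides along the rack's -x with about 2.5 N of friction, stays where it is left, and cannot slide while the pin is in the bore.
- shelf_handle (a point): Middle of the shelf's handle, a level steel bar about 10 mm thick and 100 mm long along the rack's y, 64 mm above the table; it moves with the shelf. About 30 mm are free between the bar and the shelf front behind it (upper edge 82 mm above the table; the switch behind is 90 mm high). It can be pinched across from above.
- injector: Bystander: white box 110 x 60 x 34 mm to the left of the bracket, loose; origin under its centre.
- screwdriver: Bystander: screwdriver 180 mm long lying in front of the bracket, roughly across, loose; origin under it.
- jar: Bystander: closed glass jar 64 mm diameter, 80 mm high, to the right of the shelf, loose; origin under its centre.
- mug: Bystander: white mug 80 mm diameter, 90 mm high, front left on the table, loose; origin under its centre.
Mind the look-alikes: they are no part of the job. What is shaped like the pin but blue or purple is not meant.

How it is judged:
On the way, in this order (a step that is already met when the one before it is completed fails the run):
1. the pin is parked in the notch (x of pin in the frame of notch between -0.006 and 0.006 m and y of pin in the frame of notch between -0.012 and 0.018 m and z of pin in the frame of notch between -0.004 and 0.004 m and angle between the z axis of pin and the z axis of bracket, either way round below 0.14 rad), for 0.2 s.
2. the shelf is pulled out to its stop (value of joint shelf above 0.068 m), for 0.2 s.
At the end, for the whole second after the job is handed in: The released pin rests in the notch: origin within 6 mm of its centre line, at most 12 mm inward or 18 mm outward of the notch point, collar underside within 4 mm of the plate face, axis within 0.14 rad of the plate normal; the shelf is out at least 68 of its 80 mm (all of step 1 and value of joint shelf above 0.068 m and linear speed of pin below 0.02 m/s); the robot touches nothing.
It fails at once if the white power injector is shifted more than 30 mm (distance of injector from where it was at the start of the episode above 0.03 m).
It fails at once if the screwdriver is shifted more than 30 mm (distance of screwdriver from where it was at the start of the episode above 0.03 m).
It fails at once if the glass jar is shifted more than 30 mm (distance of jar from where it was at the start of the episode above 0.03 m).
It fails at once if the mug is shifted more than 30 mm (distance of mug from where it was at the start of the episode above 0.03 m).
It also fails if it takes over 56 s, if anything falls off the work surface, if the arm or the gripper's body presses on something with over 40 N, if the wrist force passes 120 N, or if a joint passes its speed limit or range.

ROBOT

A 6-joint arm with a two-finger parallel gripper is mounted at the origin on the work surface. World frame = base frame: x ahead of the robot, y to its left, z up, the work surface at z = 0. Lengths are in m, angles in rad, forces in N, time in s.
With the tool pointing down it reaches from about 0.325 to 1 m from the base axis. Payload 5.1 kg.
Tool frame: the origin (TCP) lies midway between the tips of the shut fingers; the grasp point (between the pads) lies 19 mm behind it (manip.tcp_to_grasp is the distance from the TCP to the grasp point, in m); z points along the fingers, y is the line along which they close (so a half turn about z gives the same grasp; the last joint's range is limited). The gripper opens to 85 mm and grips with 20 to 120 N. Pads are 22 mm wide; open, the fingers measure 114 mm over their backs; the gripper's body (76 mm by 85 mm) begins 54 mm behind the grasp point. The pads swing forward as they close: fully open they stand 13 mm farther back than shut.
Start: joints at [-1.418, 0.124, 1.65, -0, 1.367, -0.083], TCP at [0.152, -0.632, 0.231] pointing down, gripper open.
Joint ranges: [-2.61, 2.61], [-1.02, 2.33], [0.03, 2.71], [-1.35, 4.49], [0.32, 2.68], [-2.91, 2.91]. Speed limits (rad/s): [2.57, 2.57, 3.14, 3.14, 3.14, 3.14].

INTERFACE

Orientations are given as a rotation vector (axis times angle).
In Python, from plant import manip gives the robot as it stands.
- The arm moves only by the tool jog_arm, never from a script. Its argument "moves" is a list of rows, each a list of 5 numbers: the shift along the tool's x, y, z in mm, then the turn about the tool's z in rad, then the opening, from 0 (shut) to 1 (fully open). In form: [[tx, ty, tz, roll, fingers], ...]. A call has 1 to 10 rows; each row is the pose to reach, as a shift and turn from the pose commanded when the call began, along the tool's axes at that moment; what a row does not reach only later rows make up. A row lasts 1/10 s, in which the tool goes at most 50 mm and 8.59 degrees, less where a joint would pass 70% of its speed; a pose out of reach is approached as far as the arm can. A call with a gripper value outside its range is refused whole. The fingers move at their own pace and stop on an object; "newtons" is the grip in N (left out, the last holds). Time passes only in rows, so rows that repeat a pose let the fingers close. It gives the time, the measured TCP pose, the force, the opening and the grip force at its end, in the units of the state.
- manip.observe(): the state, without advancing time (a new reading comes with each control period).
- manip.snapshot(name): name is "side" or "top"; returns a dict with "frame" (384x512x3 uint8, blue, green, red), "mtx" (3x3 intrinsics, pixels), "D" ([k1, k2, p1, p2, k3] as OpenCV has them; the pictures are not rectified), "cam_to_world" (4x4, takes a point from camera to world coordinates). Camera axes: x right, y down, z forward; pixel columns grow to the right and rows downward; lengths in m; the calibration is good to about 2 mm. A picture is of the moment at which its call begins. There is no depth.
- manip.hand_in(): hands the job in; it is judged then, once.
The state is a dict: "time_s": time; "q": joint angles; "joint_velocities": joint speeds; "joint_torque": joint torques, N m; "tool_pos": TCP position; "orientation": TCP orientation; "wrist_force": force on the tool from outside, world axes, zero at the start; "moment": the same for the moment, N m; "width": finger opening in m; "finger_force": force on a finger pad.
Only numpy, scipy, OpenCV 4.12 (cv2) and the standard library are available. Lean on these libraries where they do the work, as an engineer would, in place of code of your own. Each camera call takes 0.05 s, during which the arm holds its last target. There are 200 camera calls.

## Working session

There is one attempt and no reset: what is moved stays moved. The work goes in short steps, Python scripts to look and compute and a tool call to move; the robot and the scene stay as the last step left them, time stands still between calls to the robot, and variables do not carry over. Pictures are saved under pics/ and viewed, at most 10 in all, crops included, and the job is handed in when it is done.

Besides the shell and the picture viewer there is one more tool, called after "Emit:" as name(argument=value, ...), one argument or row to a line, values as JSON. jog_arm: Moves the arm, as the interface text tells. Its arguments: {"type":"object","properties":{"moves":{"type":"array"},"newtons":{"type":"number"}},"required":["moves"]}

```bash
mkdir -p pics; ls; python3 - <<'E'
from plant import manip
import cv2
for n in("side","top"):
    s=manip.snapshot(n); cv2.imwrite(f"pics/{n}0.png",s["frame"]); print(n,s["mtx"],s["D"],s["cam_to_world"])
o=manip.observe(); print(o["tool_pos"],o["orientation"],o["time_s"],o["width"])
E
```

```text
pics
side [[398.61142508   0.         255.74842428]
 [  0.         398.61142508 196.6252466 ]
 [  0.           0.           1.        ]] [-0.09203912  0.          0.          0.          0.        ] [[-0.99943694 -0.00414634  0.03329592  0.50886008]
 [-0.02716308  0.68252953 -0.73035307  0.87970076]
 [-0.01969716 -0.73084626 -0.68225785  0.86300227]
 [ 0.          0.          0.          1.        ]]
top [[356.40501654   0.         256.77917553]
 [  0.         356.40501654 191.09097629]
 [  0.           0.           1.        ]] [0.03140658 0.         0.         0.         0.        ] [[ 0.02653783 -0.97960053  0.19919475  0.38156031]
 [-0.99963745 -0.02509808  0.00974983  0.07957639]
 [-0.00455153 -0.19938127 -0.97991142  1.02660817]
 [ 0.          0.          0.          1.        ]]
[ 0.15175549 -0.63144857  0.23012423] [-3.11782969e+00 -3.69338344e-01  1.07128019e-04] 0.1 0.08551888215199555
```

View pics/side0.png

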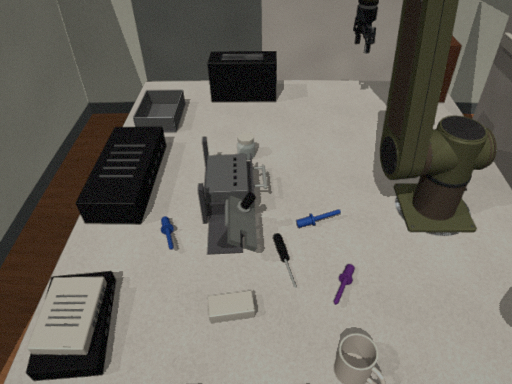

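View pics/top0.png

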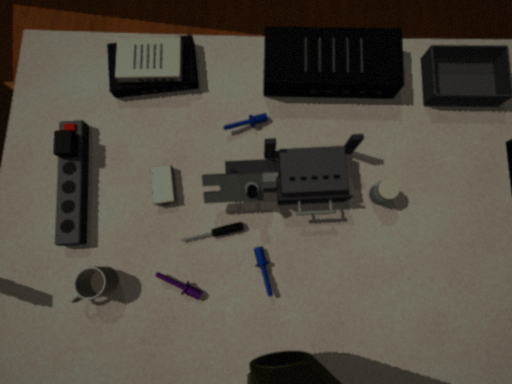

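The side view shows the pin's grip near (248,200), the bracket plate at (240,225) and the handle at (264,180). In the top view the grip is near (252,190), the notch mouth near (204,188) and the handle near (318,208). Enlarged crops next.

```bash
python3 - <<'E'
import cv2
a=cv2.imread("pics/side0.png")[130:260,190:310]; b=cv2.imread("pics/top0.png")[125:225,195:365]
f=lambda i,k:cv2.resize(cv2.convertScaleAbs(i,alpha=1.8,beta=10),None,fx=k,fy=k,interpolation=cv2.INTER_CUBIC)
cv2.imwrite("pics/side0c.png",f(a,4.5)); cv2.imwrite("pics/top0c.png",f(b,4.5))
E
```

```text
(no output)
```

View pics/side0c.png

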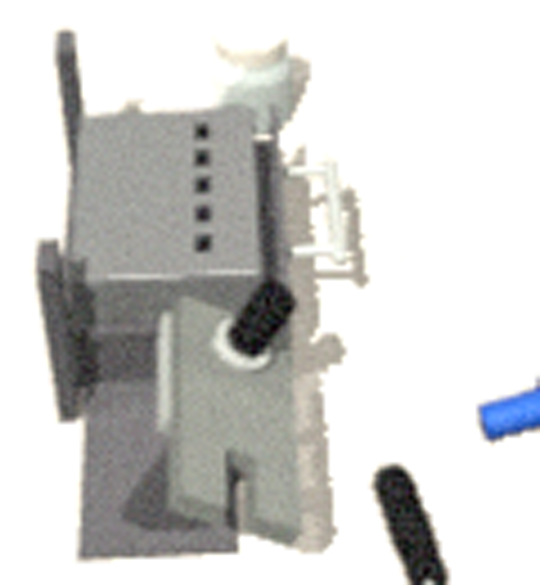

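View pics/top0c.png

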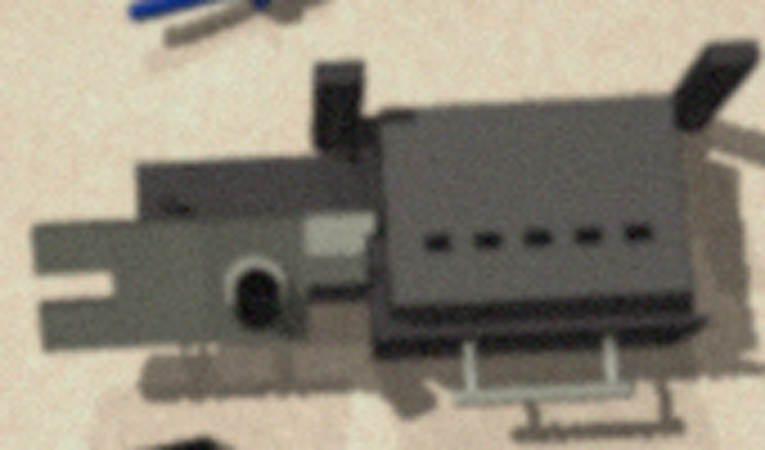

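The crops show the collar ring and black grip (side crop (262,320), top crop (257,297)), the plate's outer end corners, the notch and the handle bar clearly. I'll measure them in both views.

```bash
cat > h.py <<'E'
import numpy as np, cv2
from scipy.spatial.transform import Rotation as Ro
def ray(s,p):
    u=cv2.undistortPoints(np.array([[p]],float),s["mtx"],s["D"])[0,0]
    T=s["cam_to_world"]; d=T[:3,:3]@np.array([*u,1]); return T[:3,3],d/np.linalg.norm(d)
def onz(s,p,z):
    o,d=ray(s,p); return o+d*(z-o[2])/d[2]
def tri(a,pa,b,pb):
    o1,d1=ray(a,pa);o2,d2=ray(b,pb)
    t=np.linalg.lstsq(np.c_[d1,-d2],o2-o1,rcond=None)[0]
    p,q=o1+t[0]*d1,o2+t[1]*d2; return (p+q)/2,np.linalg.norm(p-q)
def comp(s,x0,y0,x1,y1,f):
    m=f(s["frame"][y0:y1,x0:x1].astype(int)).astype(np.uint8)
    n,l,st,c=cv2.connectedComponentsWithStats(m); 
    k=1+np.argmax(st[1:,4]); pts=np.argwhere(l==k)[:,::-1].astype(np.float32)
    return c[k]+[x0,y0],st[k],cv2.minAreaRect(pts),(x0,y0)
E
python3 - <<'E'
from plant import manip
from h import *
np.set_printoptions(precision=4,suppress=True)
S=manip.snapshot("side");T=manip.snapshot("top")
dark=lambda f:f.max(2)<26
cs=comp(S,225,185,262,215,dark);ct=comp(T,238,175,264,202,dark)
print(cs,ct); print("grip",tri(S,cs[0],T,ct[0]))
s=lambda u,v:(190+(u+.5)/4.5-.5,130+(v+.5)/4.5-.5); t=lambda u,v:(195+(u+.5)/4.5-.5,125+(v+.5)/4.5-.5)
for n,a,b,z in [("up corner",(170,488),(33,225),.119),("low corner",(299,528),(45,351),.081),("notch in up",(228,452),(112,274),.105),("notch in low",(246,460),(113,298),.096),("handleR",(331,163),(632,389),.067),("handleL",(343,252),(457,399),.067),("collar?",(245,345),(257,293),.103)]:
    print(n,*tri(S,s(*a),T,t(*b)),onz(S,s(*a),z)[:2],onz(T,t(*b),z)[:2])
E
```

```text
(array([247.7131, 200.3443]), array([ 16,   7,  14,  17, 122], dtype=int32), ((22.66216278076172, 15.472972869873047), (8.137334823608398, 16.042173385620117), 35.53767776489258), (225, 185)) (array([252.2018, 191.8158]), array([  9,  10,  12,  14, 114], dtype=int32), ((13.900001525878906, 17.299999237060547), (13.86362075805664, 10.28591251373291), 63.43495178222656), (238, 175))
grip (array([0.565 , 0.1003, 0.1206]), np.float64(0.002911376016264486))
up corner [0.609  0.2336 0.1182] 0.004542918271164361 [0.6112 0.2336] [0.6065 0.2336]
low corner [0.54   0.2285 0.0795] 0.0024043379096004864 [0.5412 0.2295] [0.5386 0.2284]
notch in up [0.5827 0.1885 0.099 ] 0.00010387021589069812 [0.5821 0.194 ] [0.5815 0.1878]
notch in low [0.5713 0.188  0.0912] 0.0028098663067055493 [0.5723 0.1919] [0.5689 0.1876]
handleR [ 0.5281 -0.126   0.0594] 9.467038086167363e-05 [ 0.5279 -0.1165] [ 0.5269 -0.1244]
handleL [ 0.5182 -0.0191  0.0688] 0.0008405293568874475 [ 0.5186 -0.0212] [ 0.518  -0.0192]
collar? [0.5752 0.1021 0.0997] 0.003737508801198711 [0.5768 0.1049] [0.5727 0.1022]
```

```bash
python3 - <<'E'
from plant import manip
from h import *
np.set_printoptions(precision=4,suppress=True)
S=manip.snapshot("side");T=manip.snapshot("top")
def edge(s,c0,c1,r0,r1,z,sign,col=True):
    g=cv2.GaussianBlur(s["frame"].mean(2),(0,0),1.0)
    if not col: g=g.T
    P=[]
    for c in range(c0,c1+1):
        d=np.diff(g[r0:r1,c])*sign; k=int(np.argmax(d))
        o=0
        if 0<k<len(d)-1:
            a,b,e=d[k-1:k+2]; o=.5*(a-e)/(a-2*b+e)
        r=r0+k+.5+o; P.append(onz(s,(c,r) if col else (r,c),z)[:2])
    P=np.array(P,np.float32); l=cv2.fitLine(P,cv2.DIST_HUBER,0,.001,.001).ravel()
    res=np.abs((P-l[2:])@[-l[1],l[0]]).mean()
    return np.round(l,4),"yaw",round(float((np.arctan2(l[1],l[0])+np.pi/4)%(np.pi/2)-np.pi/4),4),round(float(res*1e3),2)
print("T switch back",edge(T,286,340,143,155,.09,-1))
print("T shelf front",edge(T,284,345,197,207,.082,1))
print("T plate up",edge(T,204,222,170,180,.119,-1))
print("T plate low",edge(T,207,236,197,207,.081,1))
print("T rail back",edge(T,228,262,155,166,.02,-1))
print("T handle",edge(T,300,332,207,216,.067,-1), edge(T,300,332,207,216,.067,1))
print("S shelf front",edge(S,158,185,245,255,.08,1,False))
print("S plate low",edge(S,212,246,250,262,.081,1,False))
E
```

```text
T switch back (array([ 0.0772, -0.997 ,  0.6998, -0.0621], dtype=float32), 'yaw', 0.0772, 0.28)
T shelf front (array([ 0.0766, -0.9971,  0.5453, -0.0634], dtype=float32), 'yaw', 0.0767, 0.74)
T plate up (array([ 0.0722, -0.9974,  0.6101,  0.2047], dtype=float32), 'yaw', 0.0723, 0.19)
T plate low (array([ 0.0966, -0.9953,  0.5415,  0.1893], dtype=float32), 'yaw', 0.0968, 0.37)
T rail back (array([ 0.0727, -0.9974,  0.6782,  0.1328], dtype=float32), 'yaw', 0.0727, 0.17)
T handle (array([ 0.0564, -0.9984,  0.5307, -0.0659], dtype=float32), 'yaw', 0.0565, 6.95) (array([ 0.0022, -1.    ,  0.5262, -0.0791], dtype=float32), 'yaw', 0.0022, 3.51)
S shelf front (array([ 0.0208, -0.9998,  0.5637, -0.0731], dtype=float32), 'yaw', 0.0208, 1.81)
S plate low (array([0.1151, 0.9934, 0.537 , 0.1672], dtype=float32), 'yaw', -0.1154, 2.77)
```

```bash
cat >> h.py <<'E'
def go(manip,xyz,yaw):
    o=manip.observe(); R=Ro.from_rotvec(o["orientation"]).as_matrix()
    d=R.T@(np.array(xyz)-o["tool_pos"])*1e3; y=np.arctan2(R[1,0],R[0,0])
    print("row",d.round(1),"roll",round(float((y-yaw+np.pi)%(2*np.pi)-np.pi),4),"|",o["tool_pos"].round(4) if hasattr(o["tool_pos"],"round") else o["tool_pos"],"z",R[:,2].round(4),"yaw",round(float(y),4),"t",o["time_s"],"w",o["width"],"q6",o["q"][5])
E
python3 - <<'E'
from plant import manip
from h import *
go(manip,[.566,.1005,.2],.076)
E
```

```text
row [ 573.8 -615.3   31.3] roll 0.1598 | [ 0.1518 -0.6318  0.2309] z [-1.e-04  7.e-04 -1.e+00] yaw 0.2358 t 0.3 w 0.08551529535571745 q6 -0.08262687196727277
```

Emit:
jog_arm(
  moves=[
    [574, -615, 31, 0.16, 0.7],
    [574, -615, 31, 0.16, 0.7],
    [574, -615, 31, 0.16, 0.7],
    [574, -615, 31, 0.16, 0.7],
    [574, -615, 31, 0.16, 0.7],
    [574, -615, 31, 0.16, 0.7],
    [574, -615, 31, 0.16, 0.7],
    [574, -615, 31, 0.16, 0.7],
    [574, -615, 31, 0.16, 0.7],
    [574, -615, 31, 0.16, 0.7],
  ],
  newtons=110,
)

```text
time_s: 1.3
tool_pos: [0.3986, -0.1953, 0.2132]
orientation: [3.139, 0.118, 0.002]
wrist_force: [0.6, 0.2, 0.1]
width: 0.0597
finger_force: 0.0
```

```bash
python3 - <<'E'
from plant import manip
from h import *
go(manip,[.566,.1005,.2],.076)
E
```

```text
row [ 189.2 -282.4   13.2] roll -0.0006 | [ 0.3986 -0.1953  0.2132] z [ 1.1e-03 -7.0e-04 -1.0e+00] yaw 0.0754 t 1.3 w 0.059710482947415836 q6 0.9186051149483928
```

Emit:
jog_arm(
  moves=[
    [189, -282, 13, 0, 0.7],
    [189, -282, 13, 0, 0.7],
    [189, -282, 13, 0, 0.7],
    [189, -282, 13, 0, 0.7],
    [189, -282, 13, 0, 0.7],
    [189, -282, 13, 0, 0.7],
    [189, -282, 13, 0, 0.7],
    [189, -282, 13, 0, 0.7],
    [189, -282, 13, 0, 0.7],
  ],
)

```text
time_s: 2.2
tool_pos: [0.565, 0.099, 0.1995]
orientation: [3.139, 0.122, -0.001]
wrist_force: [-1.1, 0.4, -0.5]
width: 0.06
finger_force: 0.0
```

```bash
python3 - <<'E'
from plant import manip
from h import *
T=manip.snapshot("top");S=manip.snapshot("side")
go(manip,[.566,.1005,.109],.076)
f=lambda i:cv2.resize(cv2.convertScaleAbs(i,alpha=1.8,beta=10),(400,450),interpolation=cv2.INTER_CUBIC)
cv2.imwrite("pics/a1.png",np.hstack([f(S["frame"][110:260,180:313]),f(T["frame"][105:255,180:313])]))
E
```

```text
row [ 1.5 -2.8 90.8] roll -0.0008 | [0.5647 0.0977 0.1998] z [-4.e-04 -3.e-04 -1.e+00] yaw 0.0752 t 2.3 w 0.059857678533776 q6 1.573410698196851
```

View pics/a1.png

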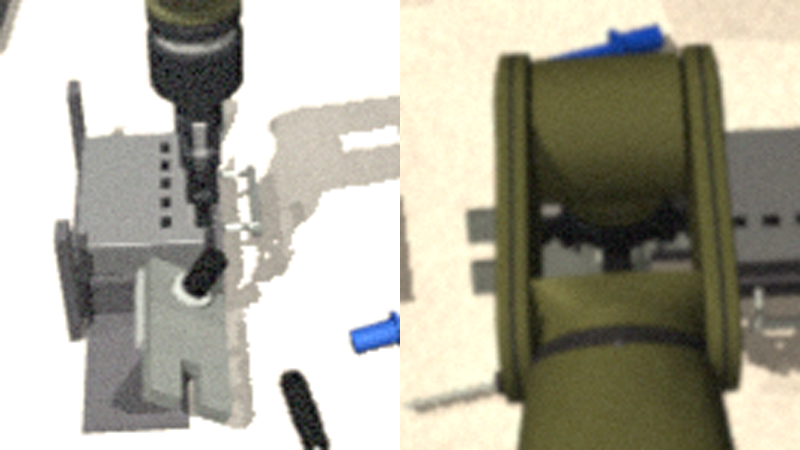

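The side crop shows the open fingers straight above the grip, at (205,215) against the grip top at (210,262). Descending.

Emit:
jog_arm(
  moves=[
    [1.5, -2, 30, 0, 0.7],
    [1.5, -2, 60, 0, 0.7],
    [1.5, -2, 80, 0, 0.7],
    [1.5, -2, 91, 0, 0.7],
    [1.5, -2, 91, 0, 0.7],
  ],
)

```text
time_s: 2.8
tool_pos: [0.565, 0.0993, 0.1073]
orientation: [3.139, 0.117, -0.005]
wrist_force: [-0.8, 0.2, 0.4]
width: 0.0597
finger_force: 0.0
```

```bash
python3 - <<'E'
from plant import manip
from h import *
S=manip.snapshot("side")
go(manip,[.566,.1005,.109],.076); print(manip.observe()["wrist_force"])
cv2.imwrite("pics/a2.png",cv2.resize(cv2.convertScaleAbs(S["frame"][160:240,210:300],alpha=2,beta=10),None,fx=5,fy=5,interpolation=cv2.INTER_CUBIC))
E
```

```text
row [-0.1 -0.9 -0.1] roll -0.0015 | [0.5662 0.0996 0.1089] z [-5.e-04 -1.e-04 -1.e+00] yaw 0.0745 t 2.85 w 0.05958963409757488 q6 1.5770377392483745
[0.24956774 0.41100551 0.8323603 ]
```

View pics/a2.png

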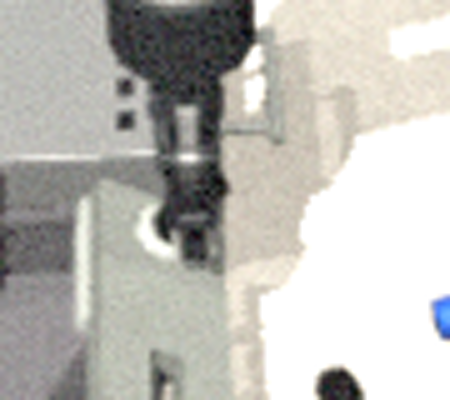

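The fingers straddle the grip (finger near (195,235) in the crop, collar at (160,228)). Closing.

Emit:
jog_arm(
  moves=[
    [0, 0, 0, 0, 0.45],
    [0, 0, 0, 0, 0.3],
    [0, 0, 0, 0, 0.2],
    [0, 0, 0, 0, 0.1],
    [0, 0, 0, 0, 0.1],
    [0, 0, 0, 0, 0.1],
    [0, 0, 0, 0, 0.1],
  ],
  newtons=115,
)

```text
time_s: 3.55
tool_pos: [0.5675, 0.1012, 0.1111]
orientation: [-3.138, -0.119, -0.005]
wrist_force: [-0.8, 3.2, 5.5]
width: 0.0232
finger_force: 112.2
```

Emit:
jog_arm(
  moves=[
    [0, 0, 0, 0, 0.1],
    [0, 0, 0, 0, 0.1],
  ],
  newtons=50,
)

```text
time_s: 3.75
tool_pos: [0.5676, 0.1012, 0.1111]
orientation: [-3.138, -0.119, -0.005]
wrist_force: [-1.9, 2.1, 6.0]
width: 0.0232
finger_force: 112.2
```

```bash
python3 - <<'E'
from plant import manip
from h import *
S=manip.snapshot("side")
go(manip,[.566,.1005,.109],.076); print(manip.observe()["wrist_force"])
cv2.imwrite("pics/a3.png",cv2.resize(cv2.convertScaleAbs(S["frame"][170:230,215:285],alpha=3,beta=10),None,fx=8,fy=8,interpolation=cv2.INTER_CUBIC))
E
```

```text
row [-1.6  0.5  2.1] roll 0.0001 | [0.5675 0.1012 0.1111] z [ 0.0029  0.0012 -1.    ] yaw 0.0761 t 3.8 w 0.022974676445815804 q6 1.5771622634123794
[-2.14061221  1.13039758  6.8036218 ]
```

View pics/a3.png

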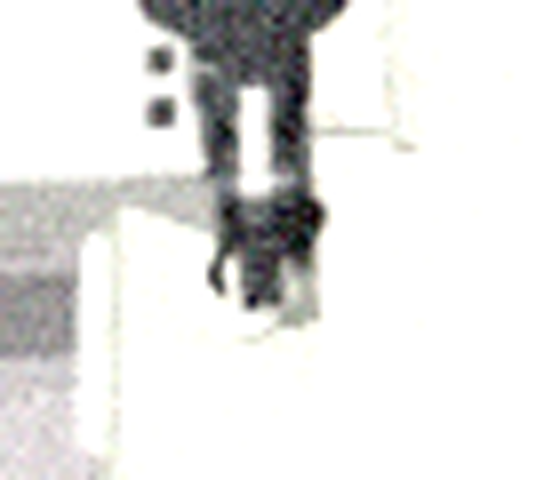

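The finger is centred on the grip, with the grip showing on both sides of it around (262,270). Now drawing the pin out along its axis.

Emit:
jog_arm(
  moves=[
    [-2.5, 0, -4.3, 0, 0.1],
    [-5, 0, -8.7, 0, 0.1],
    [-10, 0, -17.3, 0, 0.1],
    [-15, 0, -26, 0, 0.1],
    [-20, 0, -34.6, 0, 0.1],
    [-25, 0, -43.3, 0, 0.1],
    [-30, 0, -52, 0, 0.1],
    [-35, 0, -60.6, 0, 0.1],
    [-40, 0, -69.3, 0, 0.1],
    [-40, 0, -69.3, 0, 0.1],
  ],
  newtons=115,
)

```text
time_s: 4.8
tool_pos: [0.5259, 0.097, 0.1798]
orientation: [3.139, 0.119, -0.0]
wrist_force: [-0.3, 1.9, 4.0]
width: 0.023
finger_force: 113.3
```

```bash
python3 - <<'E'
from plant import manip
from h import *
S=manip.snapshot("side")
go(manip,[.526,.0982,.178],.076); print(manip.observe()["wrist_force"])
cv2.imwrite("pics/a4.png",cv2.resize(cv2.convertScaleAbs(S["frame"][120:240,200:320],alpha=2,beta=10),None,fx=5,fy=5,interpolation=cv2.INTER_CUBIC))
E
```

```text
row [-0.  -1.   1.2] roll -0.0002 | [0.5261 0.0972 0.1792] z [-3.e-04 -4.e-04 -1.e+00] yaw 0.0758 t 4.85 w 0.02325809694505848 q6 1.5776693524535175
[-1.38046329  1.62888318  3.81912017]
```

View pics/a4.png

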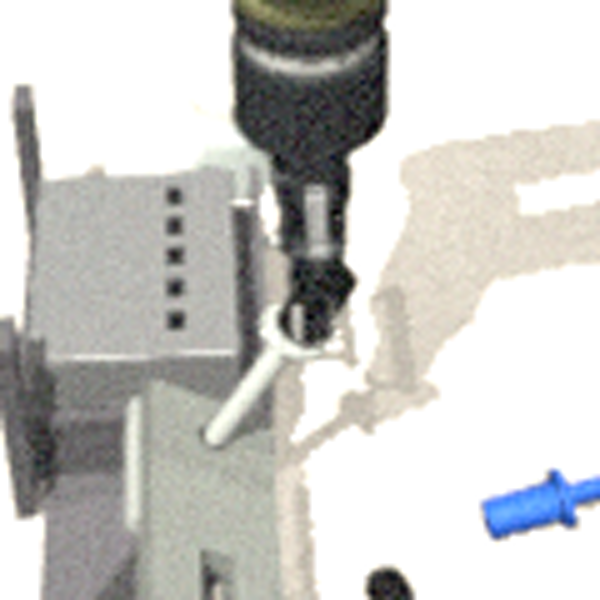

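The pin is being drawn straight along the bore axis, with its shank tip near (212,440) just leaving the bore. Going on to clear it, then along the plate to the notch.

Emit:
jog_arm(
  moves=[
    [-5, 0, -9, 0, 0.1],
    [-10, 0, -18, 0, 0.1],
    [-13, 0, -25, 0, 0.1],
    [-13, -20, -25, 0, 0.1],
    [-13, -40, -25, 0, 0.1],
    [-13, -60, -25, 0, 0.1],
    [-13, -80, -25, 0, 0.1],
    [-13, -100, -25, 0, 0.1],
    [-13, -100, -25, 0, 0.1],
    [-13, -100, -25, 0, 0.1],
  ],
)

```text
time_s: 5.85
tool_pos: [0.5057, 0.1959, 0.2031]
orientation: [3.138, 0.12, -0.001]
wrist_force: [-0.9, -0.6, -1.2]
width: 0.0237
finger_force: 113.9
```

```bash
cat >> h.py <<'E'
psi=.076; rx=np.array([np.cos(psi),np.sin(psi),0]); ry=np.array([-np.sin(psi),np.cos(psi),0]); ez=np.array([0,0,1.])
c,s_=np.cos(np.pi/6),.5
n=-s_*rx+c*ez; sx=c*rx+s_*ez
P0=np.array([.5675,.1012,.1111])
def rel(manip,k=6):
    P=[]
    for _ in range(k):
        S=manip.snapshot("side"); P.append(manip.observe()["tool_pos"])
    p=np.mean(P,0); d=p-P0
    print("tcp",p.round(4),"sd",np.std(P,0).round(4),"slope/y/normal mm",(np.array([d@sx,d@ry,d@n])*1e3).round(1)); return p,S
def proj(s,p):
    T=np.linalg.inv(s["cam_to_world"]); r=cv2.Rodrigues(T[:3,:3])[0]
    return cv2.projectPoints(np.atleast_2d(p).astype(float),r,T[:3,3],s["mtx"],s["D"])[0][:,0]
E
python3 - <<'E'
from plant import manip
from h import *
np.set_printoptions(precision=4,suppress=True)
p,S=rel(manip); T=manip.snapshot("top"); o=manip.observe(); print(o["width"],o["wrist_force"],o["time_s"])
B=np.array([.583,.1008,.1]); d=p-P0; O=B+d
for nm,s in(("S",S),("T",T)):
    print(nm,"expected pin z=-85,-40,0,50",proj(s,[O-.085*n,O-.04*n,O,O+.05*n]).round(1).tolist(),"notch mouth ctr/closed end",proj(s,[B+.13*ry,B+.085*ry]).round(1).tolist())
f=lambda i:cv2.resize(cv2.convertScaleAbs(i,alpha=2,beta=10),(400,600),interpolation=cv2.INTER_CUBIC)
cv2.imwrite("pics/a5.png",np.hstack([f(S["frame"][150:270,200:280]),f(T["frame"][120:240,180:260])]))
E
```

```text
tcp [0.506  0.1954 0.2032] sd [0.0001 0.0001 0.    ] slope/y/normal mm [ -0.9  98.6 106.8]
0.023148759600091755 [-0.3874  0.1043 -2.0291] 6.2
S expected pin z=-85,-40,0,50 [[247.1, 227.8], [255.7, 216.6], [263.7, 206.2], [274.3, 192.4]] notch mouth ctr/closed end [[243.1, 242.2], [242.7, 229.0]]
T expected pin z=-85,-40,0,50 [[214.6, 190.9], [213.0, 196.6], [211.4, 202.2], [209.1, 210.0]] notch mouth ctr/closed end [[203.5, 188.6], [220.5, 187.7]]
```

View pics/a5.png

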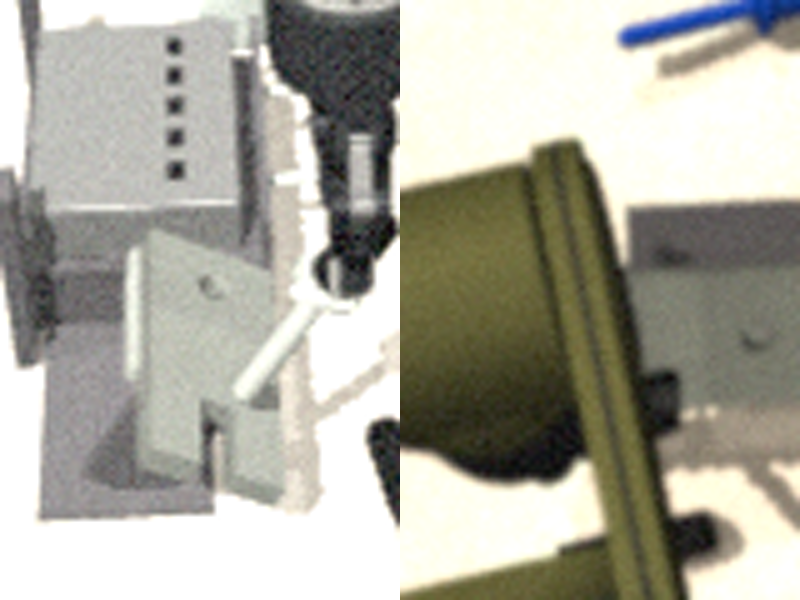

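Both the shank tip (side crop (238,393), i.e. pixel (247.6,228.6)) and the collar lie within 1 px of where the kinematics put them. The axis points at the notch, so I insert in stages and watch the force.

Emit:
jog_arm(
  moves=[
    [0.7, -3.5, -0.4, 0, 0.1],
    [5.7, -3.5, 8.3, 0, 0.1],
    [10.7, -3.5, 17, 0, 0.1],
    [13.2, -3.5, 21.3, 0, 0.1],
    [15.7, -3.5, 25.6, 0, 0.1],
    [18.2, -3.5, 30, 0, 0.1],
    [20.7, -3.5, 34.2, 0, 0.1],
    [20.7, -3.5, 34.2, 0, 0.1],
  ],
)

```text
time_s: 7.0
tool_pos: [0.5262, 0.201, 0.1682]
orientation: [3.139, 0.119, -0.002]
wrist_force: [1.1, -0.1, -1.3]
width: 0.0233
finger_force: 113.9
```

```bash
python3 - <<'E'
from plant import manip
from h import *
p,S=rel(manip,3); o=manip.observe(); print(o["width"],o["wrist_force"],o["moment"],o["time_s"])
E
```

```text
tcp [0.5264 0.2012 0.1689] sd [0.0001 0.     0.0003] slope/y/normal mm [  0.  102.8  66.8]
0.023334972089054454 [-0.17287345  0.29528935 -0.95946597] [-0.02023089  0.03967876  0.04318023] 7.15
```

No contact force and the tip is 18 mm past the face, so it is inside the notch. Continuing.

Emit:
jog_arm(
  moves=[
    [5, 0, 8.7, 0, 0.1],
    [10, 0, 17.3, 0, 0.1],
    [15, 0, 26, 0, 0.1],
    [20, 0, 34.6, 0, 0.1],
    [25, 0, 43.3, 0, 0.1],
    [30, 0, 52, 0, 0.1],
    [31, 0, 53.7, 0, 0.1],
    [32, 0, 55.4, 0, 0.1],
    [32, 0, 55.4, 0, 0.1],
  ],
)

```text
time_s: 8.05
tool_pos: [0.5584, 0.2036, 0.1136]
orientation: [-3.139, -0.119, -0.0]
wrist_force: [0.4, -0.4, -0.7]
width: 0.0228
finger_force: 113.9
```

```bash
python3 - <<'E'
from plant import manip
from h import *
p,S=rel(manip,3); o=manip.observe(); print(o["width"],o["wrist_force"],o["moment"],o["time_s"])
E
```

```text
tcp [0.5585 0.2037 0.1141] sd [0.     0.     0.0001] slope/y/normal mm [  0.4 102.9   3.2]
0.02295614588673573 [-0.19341853 -0.55623388 -1.42601054] [-0.00634805 -0.02367527  0.01294203] 8.2
```

Emit:
jog_arm(
  moves=[
    [0.5, 0, 0.9, 0, 0.1],
    [1, 0, 1.7, 0, 0.1],
    [1.5, 0, 2.6, 0, 0.1],
    [1.5, 0, 2.6, 0, 0.1],
  ],
)

```text
time_s: 8.6
tool_pos: [0.5598, 0.2038, 0.1112]
orientation: [-3.139, -0.119, -0.0]
wrist_force: [0.0, -0.4, 0.5]
width: 0.0233
finger_force: 113.9
```

```bash
python3 - <<'E'
from plant import manip
from h import *
p,S=rel(manip,3); o=manip.observe(); print(o["width"],o["wrist_force"],o["moment"],o["time_s"])
E
```

```text
tcp [0.5598 0.2038 0.1112] sd [0. 0. 0.] slope/y/normal mm [  0.2 102.8   0. ]
0.023242916243094457 [-0.25500138 -0.74718339  0.57649335] [-0.04416502  0.14823751 -0.02852318] 8.75
```

Emit:
jog_arm(
  moves=[
    [0.5, 0, 0.9, 0, 0.1],
    [0.8, 0, 1.4, 0, 0.1],
    [0.8, 0, 1.4, 0, 0.1],
  ],
)

```text
time_s: 9.05
tool_pos: [0.56, 0.2038, 0.1111]
orientation: [3.139, 0.119, -0.003]
wrist_force: [-7.5, -1.1, 8.8]
width: 0.0234
finger_force: 114.5
```

```bash
python3 - <<'E'
from plant import manip
from h import *
p,S=rel(manip,3); o=manip.observe(); print(o["width"],o["wrist_force"],o["moment"],o["time_s"])
E
```

```text
tcp [0.56   0.2038 0.1112] sd [0. 0. 0.] slope/y/normal mm [ 3.000e-01  1.029e+02 -1.000e-01]
0.02311287381496174 [-6.61287596 -1.44634773  9.18717842] [-0.33388562  1.20395763 -0.03327787] 9.2
```

The collar is seated, with about 11 N along the normal. Releasing and rising.

Emit:
jog_arm(
  moves=[
    [-0.6, 0, -1.1, 0, 0.1],
    [-0.6, 0, -1.1, 0, 0.35],
    [-0.6, 0, -1.1, 0, 0.6],
    [-0.6, 0, -1.1, 0, 0.7],
    [-0.6, 0, -1.1, 0, 0.7],
    [-0.6, 0, -1.1, 0, 0.7],
    [-0.6, 0, -30, 0, 0.7],
    [-0.6, 0, -60, 0, 0.7],
    [-0.6, 0, -90, 0, 0.7],
    [-0.6, 0, -90, 0, 0.7],
  ],
)

```text
time_s: 10.2
tool_pos: [0.5629, 0.2045, 0.2055]
orientation: [-3.137, -0.119, -0.015]
wrist_force: [1.9, -0.4, -0.1]
width: 0.0597
finger_force: 0.0
```

```bash
python3 - <<'E'
from plant import manip
from h import *
np.set_printoptions(precision=4,suppress=True)
S=manip.snapshot("side"); o=manip.observe(); print(o["width"],o["wrist_force"],o["time_s"],o["tool_pos"])
B=np.array([.583,.1008,.1]); O=B+.1*ry
print("expected collar, mid grip, top",proj(S,[O,O+.028*n,O+.05*n]).round(1).tolist())
c=comp(S,225,200,275,250,lambda f:f.max(2)<26); print(c)
go(manip,[.519,-.0725,.2],psi-np.pi/2)
E
```

```text
0.060274285721332865 [ 0.7576  0.7815 -0.8092] 10.25 [0.5616 0.2042 0.2027]
expected collar, mid grip, top [[242.8, 233.3], [248.0, 226.6], [252.2, 221.2]]
(array([249.504, 228.64 ]), array([ 18,  21,  14,  16, 125], dtype=int32), ((24.60000228881836, 28.800003051757812), (8.944271087646484, 16.994115829467773), 26.56505012512207), (225, 200))
row [-63.5 272.7   2.1] roll 1.5706 | [0.5616 0.2042 0.2027] z [ 0.0057  0.0015 -1.    ] yaw 0.0758 t 10.25 w 0.060274285721332865 q6 1.7538743933440955
```

```bash
python3 - <<'E'
from plant import manip
from h import *
np.set_printoptions(precision=3,suppress=True)
S=manip.snapshot("side"); S0=dict(S); S0["frame"]=cv2.imread("pics/side0.png")
B=np.array([.583,.1008,.1])
for k,s,box,O in(("start",S0,(225,185,262,215),B),("now",S,(225,200,275,250),B+.103*ry)):
    x0,y0,x1,y1=box; g=s["frame"][y0:y1,x0:x1].max(2).astype(float)
    for th in (26,40,55):
        n_,l,st,c=cv2.connectedComponentsWithStats((g<th).astype(np.uint8)); i=1+np.argmax(st[1:,4])
        P=np.argwhere(l==i)[:,::-1].astype(float); w,v=np.linalg.eigh(np.cov(P.T)); a=v[:,1]*np.sign(v[0,1])
        print(k,th,P.mean(0)+[x0,y0],"len/wid",np.sqrt(12*w[::-1]),"axis deg",np.degrees(np.arctan2(a[1],a[0])))
    e=proj(s,[O+.006*n,O+.05*n]); d=e[1]-e[0]; print("  expected mid",e.mean(0),"axis",np.degrees(np.arctan2(d[1],d[0])))
    for t in(-.14,.14):
        m=np.cos(t)*n+np.sin(t)*sx; e=proj(s,[O+.006*m,O+.05*m]); d=e[1]-e[0]; print("   tilt",t,e.mean(0),np.degrees(np.arctan2(d[1],d[0])))
T=manip.snapshot("top")
f=lambda i:cv2.resize(cv2.convertScaleAbs(i,alpha=2,beta=10),(400,400),interpolation=cv2.INTER_CUBIC)
cv2.imwrite("pics/a6.png",np.hstack([f(S["frame"][205:255,220:270]),f(T["frame"][160:220,190:250])]))
E
```

```text
start 26 [247.909 200.174] len/wid [15.758  8.088] axis deg -58.6924842551953
start 40 [248.032 199.127] len/wid [19.203  9.209] axis deg -69.46090337398574
start 55 [248.185 198.675] len/wid [20.957 10.496] axis deg -75.65071465428356
  expected mid [246.749 199.273] axis -54.30359709256443
   tilt -0.14 [247.984 199.815] -45.55742448579972
   tilt 0.14 [245.412 198.864] -63.887421509775436
now 26 [249.536 228.776] len/wid [16.338  8.454] axis deg -54.03776448165266
now 40 [249.752 228.497] len/wid [16.581  8.975] axis deg -52.600829484748104
now 55 [249.697 228.697] len/wid [17.169  9.93 ] axis deg -55.313022508948436
  expected mid [248.084 227.396] axis -52.38754141236281
   tilt -0.14 [249.409 227.934] -43.61461991049467
   tilt 0.14 [246.647 226.991] -62.217358639993954
```

View pics/a6.png

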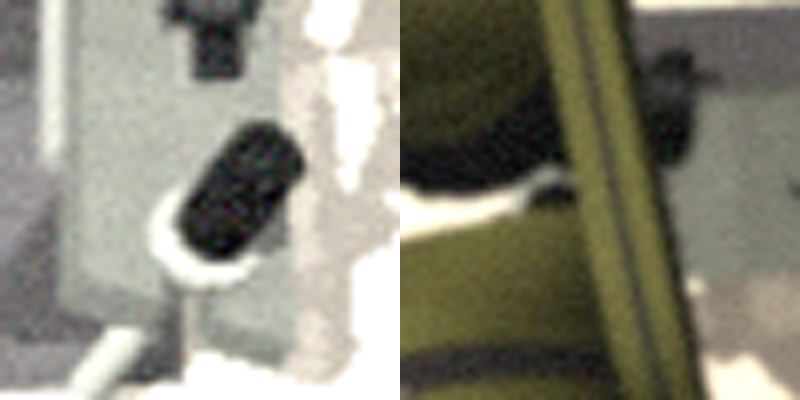

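The pin sits in the notch: in the left crop the collar is flat on the plate at (205,235), the grip is at (245,190), and the shank shows below the plate at (105,360). Its image axis is within 1–2° of expected. Now the handle, turning the wrist −90°.

Emit:
jog_arm(
  moves=[
    [-10, 50, 0, -0.14, 0.6],
    [-20, 90, 0, -0.29, 0.5],
    [-26, 120, 0, -0.44, 0.4],
    [-33, 150, 0, -0.59, 0.33],
    [-40, 180, 0, -0.74, 0.33],
    [-46, 210, 0, -0.89, 0.33],
    [-53, 240, 0, -1.04, 0.33],
    [-61, 272, 0, -1.19, 0.33],
    [-61, 272, 0, -1.34, 0.33],
    [-61, 272, 0, -1.49, 0.33],
  ],
)

```text
time_s: 11.35
tool_pos: [0.5184, -0.073, 0.1972]
orientation: [-2.222, -2.216, 0.003]
wrist_force: [-0.5, -0.1, -0.6]
width: 0.028
finger_force: 0.0
```

```bash
python3 - <<'E'
from plant import manip
from h import *
manip.snapshot("top");go(manip,[.5215,-.0706,.12],psi+np.pi/2)
E
```

```text
row [ 1.9  3.3 77.2] roll -0.0743 | [ 0.5185 -0.0725  0.1972] z [-0.0038  0.001  -1.    ] yaw 1.5725 t 11.4 w 0.028259332577514985 q6 -0.24331564835925956
```

Emit:
jog_arm(
  moves=[
    [2, 3, 20, -0.075, 0.33],
    [2, 3, 50, -0.075, 0.33],
    [2, 3, 77, -0.075, 0.33],
    [2, 3, 77, -0.075, 0.33],
  ],
)

```text
time_s: 11.8
tool_pos: [0.5186, -0.069, 0.1165]
orientation: [-2.14, -2.287, 0.009]
wrist_force: [-1.0, 0.6, -0.2]
width: 0.0283
finger_force: 0.0
```

```bash
python3 - <<'E'
from plant import manip
from h import *
S=manip.snapshot("side");manip.snapshot("top");go(manip,[.5215,-.0706,.045],psi+np.pi/2)
# handle bar in side view: bright bar edges per row, cast onto z=.066
g=S["frame"].mean(2)
for r in range(165,187,2): print(r,g[r,255:275].astype(int))
E
```

```text
row [-0.8 -0.3 76.5] roll -0.0088 | [ 0.5219 -0.0698  0.1215] z [-2.8e-03  7.0e-04 -1.0e+00] yaw 1.638 t 11.9 w 0.027804687447692676 q6 -0.30207669603167797
165 [106  99 110 153 140 122  99  76  82  91 103 148 164 167 141 110 103 100
 105 101]
167 [127 135 138 151 149 149 108  73  76  80  96 118 141 127 108 102 100 102
 101 102]
169 [ 88  92 100 120 134 132 131 110  89  76  82  89  88  92  85  86  96  98
 107 144]
171 [ 85  85  83  91 140 152 145 125 121 116  94  88  90  84  85  88 100 143
 161 164]
173 [ 88  86  86  95 138 122 106 109 125 126 105  91  83  87  89  87 138 158
 161 161]
175 [ 84  86  88  91  91 101 133 121 124 130 117  94  90  89  84  97 142 154
 159 159]
177 [ 86  88  84  97 143 152 152 126 120 127 122 133 101  88  92 135 151 159
 160 156]
179 [ 88  85  87  94 136 152 151 132 122 129 122 121 103  84  90 140 153 152
 154 151]
181 [ 86  87  86  88 125 146 152 145 126 126 126 118  94  87  90 136 153 151
 155 164]
183 [ 87  85  86  82  94 137 150 148 121 125 129 115  94  89  93 131 147 150
 160 164]
185 [131 145 150 155 148 150 149 150 138 131 130 115  99  89  88 101 141 149
 157 160]
```

Emit:
jog_arm(
  moves=[
    [-0.5, 0, 10, -0.009, 0.33],
    [-0.5, 0, 20, -0.009, 0.33],
    [-0.5, 0, 30, -0.009, 0.33],
    [-0.5, 0, 40, -0.009, 0.33],
    [-0.5, 0, 50, -0.009, 0.33],
  ],
  newtons=60,
)

```text
time_s: 12.4
tool_pos: [0.5227, -0.0706, 0.0717]
orientation: [-2.134, -2.305, 0.0]
wrist_force: [-0.8, -0.0, 0.4]
width: 0.0282
finger_force: 0.0
```

Emit:
jog_arm(
  moves=[
    [0, 0, 6, 0, 0.33],
    [0, 0, 12, 0, 0.33],
    [0, 0, 18, 0, 0.33],
    [0, 0, 24, 0, 0.33],
    [0, 0, 26, 0, 0.33],
    [0, 0, 26, 0, 0.33],
  ],
)

```text
time_s: 13.0
tool_pos: [0.5226, -0.0706, 0.0462]
orientation: [-2.134, -2.305, 0.0]
wrist_force: [-0.3, -0.1, 0.2]
width: 0.0285
finger_force: 0.0
```

No contact on the way down. Closing on the bar.

Emit:
jog_arm(
  moves=[
    [0, 0, 0, 0, 0.2],
    [0, 0, 0, 0, 0.1],
    [0, 0, 0, 0, 0.05],
    [0, 0, 0, 0, 0.05],
    [0, 0, 0, 0, 0.05],
  ],
  newtons=60,
)

```text
time_s: 13.5
tool_pos: [0.5232, -0.0707, 0.0471]
orientation: [2.134, 2.305, 0.001]
wrist_force: [1.1, 0.5, 2.7]
width: 0.0092
finger_force: 58.5
```

Bar gripped (9.2 mm). Pulling along tool −y, which is the rack's −x.

Emit:
jog_arm(
  moves=[
    [0, -4, 0, 0, 0.05],
    [0, -10, 0, 0, 0.05],
    [0, -20, 0, 0, 0.05],
    [0, -30, 0, 0, 0.05],
    [0, -40, 0, 0, 0.05],
    [0, -50, 0, 0, 0.05],
    [0, -60, 0, 0, 0.05],
    [0, -70, 0, 0, 0.05],
    [0, -76, 0, 0, 0.05],
    [0, -80, 0, 0, 0.05],
  ],
)

```text
time_s: 14.5
tool_pos: [0.4438, -0.0768, 0.0472]
orientation: [2.133, 2.302, 0.005]
wrist_force: [16.0, 3.6, -6.5]
width: 0.0087
finger_force: 58.8
```

Emit:
jog_arm(
  moves=[
    [0, -0.5, 0, 0, 0.05],
    [0, -1, 0, 0, 0.05],
    [0, -1, 0, 0, 0.05],
  ],
)

```text
time_s: 14.8
tool_pos: [0.4439, -0.0768, 0.0472]
orientation: [2.132, 2.301, 0.007]
wrist_force: [12.2, 2.7, -2.2]
width: 0.0088
finger_force: 59.2
```

It is at the stop: 79.5 mm travelled, 12–16 N reaction. Relieving the load, opening and rising.

Emit:
jog_arm(
  moves=[
    [0, 1, 0, 0, 0.05],
    [0, 1, 0, 0, 0.2],
    [0, 0, 0, 0, 0.3],
    [0, -0.5, 0, 0, 0.33],
    [0, -0.5, 0, 0, 0.33],
    [0, -0.5, -15, 0, 0.33],
    [0, -0.5, -40, 0, 0.33],
    [0, -0.5, -80, 0, 0.33],
    [0, -0.5, -120, 0, 0.33],
    [0, -0.5, -150, 0, 0.33],
  ],
)

```text
time_s: 15.8
tool_pos: [0.4417, -0.0771, 0.199]
orientation: [2.133, 2.304, 0.001]
wrist_force: [1.2, -0.3, 1.0]
width: 0.0284
finger_force: 0.0
```

```bash
python3 - <<'E'
from plant import manip
from h import *
np.set_printoptions(precision=3,suppress=True)
S=manip.snapshot("side");T=manip.snapshot("top");o=manip.observe();print(o["time_s"],o["width"],o["wrist_force"],o["tool_pos"])
c=comp(S,225,205,275,250,lambda f:f.max(2)<40);print("grip",c[0],c[2])
# shelf front top edge in side view, rows 160-182: rightmost strong dark->bright
a=cv2.imread("pics/side0.png").mean(2);b=S["frame"].mean(2)
for r in(182,186): print(r,a[r,245:300].astype(int),b[r,245:300].astype(int))
B=np.array([.583,.1008,.1]); H=np.array([.523,-.0705,.066]); print("bar left end expected out/in",proj(S,[H+.045*ry-.08*rx,H+.045*ry]))
E
```

```text
15.9 0.028391175990240408 [-0.182  0.387  0.53 ] [ 0.444 -0.078  0.202]
grip [249.829 228.467] ((24.800003051757812, 23.600000381469727), (9.199999809265137, 17.600000381469727), 36.869895935058594)
182 [ 85  83  61  41  26  37  50  66  75  83  87  85  90  86 101 141 151 149
 126 123 127 116  95  88  84 109 137 149 157 159 158 157 151 146 150 150
 154 158 158 154 157 159 161 160 162 160 159 160 161 161 161 161 160 162
 162] [ 86  83  86  85  87  82  85  86  86  85  84  84  86  84  84  60  20  18
  34  75  87  86  85  81  87  84  89  83  86  59  37  40  33  57  65  76
  83  88 101 139 147 149 152 150 126 122 131 116  92  95 139 154 158 162
 163]
186 [ 83  81  72  41  25  31  47  63  61  63 106 116 113 114 111 113 116 117
 117 130 139 127 131 107  89  90 136 152 155 162 161 158 155 148 146 150
 149 151 155 157 157 158 158 157 155 160 158 162 159 162 159 161 164 161
 160] [ 85  85  85  86  85  87  87  91  85  88  83  88  87  85  84  85  84  84
  85  86  84  85  83  84  84  85  84  87  91  82  49  34  38  34  66  69
  79  85  86  88 132 144 145 142 137 123 122 117  91  86 110 144 155 159
 161]
bar left end expected out/in [[291.864 183.663]
 [265.527 184.896]]
```

The bar moved about 26 px in the side view, as expected for 80 mm. The pin's grip is unchanged at (249.8,228.5), and the robot is clear. Handing in.

```bash
python3 -c "
from plant import manip
print(manip.hand_in())"
```

```text
the job is handed in; nothing more can be done
None
```

The pin is parked in the notch with its collar on the plate, the shelf is out about 79 of its 80 mm against the stop, everything is released, and the job was handed in at about 16 s; hand-in returned no verdict.

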